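# Two-button release of a part feeder

## Robot

A 6-joint arm with a two-finger parallel gripper is mounted at the origin on the work surface. World frame = base frame: x ahead of the robot, y to its left, z up, the work surface at z = 0. Lengths are in m, angles in degrees, forces in N, time in s.
With the tool pointing down it reaches from about 0.3 to 0.85 m from the base axis. Payload 5.4 kg.
Tool frame: the origin (TCP) lies midway between the tips of the shut fingers; the grasp point (between the pads) lies 19 mm behind it; z points along the fingers, x is the direction in which the jaws open and shut, and the axes are right-handed (so a half turn about z gives the same grasp; the last joint's range is limited). The gripper opens to 85 mm and grips with 20 to 120 N. Pads are 22 mm wide; open, the fingers measure 114 mm over their backs; the gripper's body (76 mm by 85 mm) begins 54 mm behind the grasp point. The pads swing forward as they close: fully open they stand 13 mm farther back than shut.
Start: joints at [62.848, 9.076, 91.501, -0, 79.423, -12.038], TCP at [0.15, 0.555, 0.231] pointing down, gripper open.
Joint ranges: [-166.64, 166.64], [-54.1, 131.32], [10.49, 154.53], [-73.88, 253.88], [9.74, 151.15], [-171.62, 171.62]. Speed limits (degrees/s): [147.25, 147.25, 180, 180, 180, 180].

## Interface

Orientations are given as a 3x3 rotation matrix whose columns are the frame's x, y, z axes.
In Python, from plant import get_state, read_camera, finish_job gives the robot as it stands.
- The arm moves only by the tool send_rows, never from a script. Its argument "series" is a list that holds one entry, the list of rows, each a list of 7 numbers: the opening, from 0 (shut) to 1 (fully open), then the shift along the tool's x, y, z in mm, then the turn, a rotation vector about the tool's x, y, z in degrees. In form: [[[grip, x, y, z, ax, ay, az], ...]]. A call has 1 to 20 rows; each row is the pose to reach, as a shift and turn from the pose commanded when the call began, along the tool's axes at that moment; what a row does not reach only later rows make up. A row lasts 1/10 s, in which the tool goes at most 50 mm and 8.59 degrees, less where a joint would pass 70% of its speed; a pose out of reach is approached as far as the arm can. A call with a gripper value outside its range is refused whole. The fingers move at their own pace and stop on an object; "squeeze" is the grip in N (left out, the last holds). Time passes only in rows, so rows that repeat a pose let the fingers close. It gives the time, the measured TCP pose, the force and the opening at its end, in the units of the state.
- get_state(): the state, without advancing time (a new reading comes with each control period).
- read_camera(name): name is "scene" or "top" or "wrist"; returns a dict with "color" (480x640x3 uint8, red, green, blue), "z_map" (480x640 float32, m along the optical axis (not along the pixel's ray), 0 where there is no reading), "K" (3x3 intrinsics, pixels), "dist" ([k1, k2, p1, p2, k3] as OpenCV has them; the pictures are not rectified), "R" (3x3) and "t" (3): a world point X has camera coordinates R X + t. Camera axes: x right, y down, z forward; pixel columns grow to the right and rows downward; lengths in m; the calibration is good to about 2 mm. A picture is of the moment at which its call begins.
- finish_job(): hands the job in, once; it reports no verdict.
The state is a dict: "t": time; "qpos": joint angles; "dq": joint speeds; "tau": joint torques, N m; "ee_pos": TCP position; "tcp_rot": TCP orientation; "wrist_force": force on the tool from outside, world axes, zero at the start; "moment": the same for the moment, N m; "width": opening from 0.0 (shut) to 1.0 (fully open).
Only numpy, scipy, OpenCV 4.12 (cv2) and the standard library are available. Lean on these libraries where they do the work, as an engineer would, in place of code of your own. Each camera call takes 0.05 s, during which the arm holds its last target.

## Task

Move the feeder's bronze nest out to its end stop: with one fingertip on each, press the two green buttons together all the way down, keep both down without letting up until the nest has slid fully out to the stop, then let go and move clear. Touch only the green buttons: the nest must travel by itself with its steel ring still in it, and the red stop button and everything else standing about is to be left alone.

Things in the scene. Friction and masses are not known exactly. Their poses are not given: they have to be found in the camera images.
- feeder: Part feeder fixed to the table: black base plate 300 x 150 x 12 mm, bright aluminium head (80 x 130 mm, top 75 mm above the table) at its -x end, black end stop (48 mm high) at its +x end. Origin on the table, 5 mm to +x of the plate's centre; x points from head to end stop, y left, z up. The green buttons stand on the head at x = -110 mm, y = +31 mm (left) and -31 mm (right).
- left_cap: Left green button (feeder's +y side): round flat cap of 30 mm diameter; origin at the centre of its top face, 89 mm above the table when not pressed, 14 mm above the head; moves down with the button. Buttons' centres are 62 mm apart, so 32 mm lie between the caps.
- right_cap: Right green button (feeder's -y side), the same as the left one: origin at the centre of its top face.
- left_button (a joint): Press depth of the left button in m: 0 up, 0.008 all the way down. Springs back by itself. It takes 1.5 N to start and 5 N to be all the way down (each button), and counts as down, freeing its side of the nest, past 0.005.
- right_button (a joint): Press depth of the right button in m, the same as the left one.
- slide (a joint): Travel of the nest in m along the feeder's +x: 0 at the start (by the head), 0.060 fully out at the end stop. The nest moves only while both buttons are down, slowly driven by its own spring and damper: about 5 s for the whole way. If either button is let up it catches on the next of its teeth, 12 mm apart. It stays out once it is out.
- nest: Bronze-coloured square plate 100 x 100 x 18 mm with a round pocket 63 mm wide and 6 mm deep on top; it rides on the feeder with its top 52 mm above the table. Origin under its centre, 34 mm above the table, at x = -10 mm on the feeder at the start, +50 mm when fully out.
- nest_floor (a point): Centre of the floor of the nest's pocket, 46 mm above the table.
- ring: Loose dark steel ring lying in the nest's pocket, 60 mm outside, 42 mm inside, 14 mm high; origin at the centre of its underside. Rides along with the nest.
- stop_box: Yellow box 70 x 70 x 55 mm fixed to the table beside the feeder, with a red button (36 mm diameter, top 73 mm above the table) on it; leave alone. Origin under its centre.
- stop (a joint): Press depth of the red stop button in m, 0 up; leave at 0.
- oil_bottle: White plastic bottle, 44 mm diameter, 110 mm high, loose bystander; origin under its centre.
- valve_block: Blue block 50 x 40 x 40 mm with brass fittings, 52 mm high in all, loose bystander; origin under its centre.
- hex_key: Dark L-shaped key, 100 x 30 mm, 8 mm thick, lying loose on the table; origin at the middle of the long leg's underside.
- screwdriver: Screwdriver with orange handle, 180 mm, lying loose on the table along its own x.
- spare_ring: A second loose steel ring like the one in the nest, lying on the table; origin at the centre of its underside.
- parts_tray: Open grey tray 110 x 80 x 35 mm standing loose on the table; origin under its centre.
Mind the look-alikes: they are no part of the job. Leave any purple or turquoise look-alike of the ring alone.

How it is judged:
By the outcome, as a careful person would: the job done as asked, in the order asked, and still so for the second after the job is handed in, with the robot touching nothing.
It also fails if it takes over 40 s, if anything falls off the work surface, if the arm or the gripper's body presses on something with over 40 N, if the wrist force passes 120 N, or if a joint passes its speed limit or range.

## Working session

There is one attempt and no reset: what is moved stays moved. The work goes in short steps, Python scripts to look and compute and a tool call to move; the robot and the scene stay as the last step left them, time stands still between calls to the robot, and variables do not carry over. Pictures are saved under pics/ and viewed, and the job is handed in when it is done.

Besides the shell and the picture viewer there is one more tool, called after "Emit:" in YAML: its name, and indented under it one key for each argument. send_rows: Moves the arm, as the interface text tells. Its arguments: {"type":"object","properties":{"series":{"type":"array","items":{"type":"array","items":{"type":"array","items":{"type":"number"}}}},"squeeze":{"type":"number"}},"required":["series"]}

```bash
ls; mkdir -p pics; python3 - <<'E'
from plant import *
import cv2
s=get_state();print(s)
for n in("scene","top"):
    c=read_camera(n);cv2.imwrite(f"pics/{n}0.png",c["color"][:,:,::-1]);print(n,c["K"],c["dist"],c["R"],c["t"])
E
```

```text
pics
{'t': 0.0, 'qpos': array([ 6.28475379e+01,  9.11491054e+00,  9.15739507e+01, -3.45353227e-05,
        7.94218457e+01, -1.20392616e+01]), 'dq': array([ 0.03410397, -0.00833913,  0.07866918,  0.16126217,  0.05004959,
        0.03109837]), 'tau': array([-2.33442115e-03, -3.96008456e+01, -3.31427550e+01, -5.06725719e-04,
        8.64048052e-03, -2.29574363e-05]), 'ee_pos': array([0.1496683 , 0.55454919, 0.2302792 ]), 'tcp_rot': array([[ 2.60726000e-01,  9.65412438e-01, -8.81251147e-04],
       [ 9.65410991e-01, -2.60727179e-01, -1.71953272e-03],
       [-1.88982440e-03, -4.02442655e-04, -9.99998133e-01]]), 'wrist_force': array([-0.46861489,  0.04106652, -0.05848571]), 'moment': array([-0.01479075, -0.03459374, -0.04887214]), 'width': 1.0005650174208451}
scene [[499.5463375    0.         317.65560025]
 [  0.         499.5463375  238.42038757]
 [  0.           0.           1.        ]] [-0.04084925  0.          0.          0.          0.        ] [[-0.82035774  0.57184299  0.00296133]
 [ 0.43639353  0.62937371 -0.64300033]
 [-0.36955902 -0.52619799 -0.76586018]] [ 0.44428102 -0.25451516  1.2385862 ]
top [[453.80789368   0.         314.28701627]
 [  0.         453.80789368 229.24924557]
 [  0.           0.           1.        ]] [-0.07760096  0.          0.          0.          0.        ] [[ 0.02040077 -0.99966023  0.0162243 ]
 [-0.99878824 -0.02110455 -0.04445955]
 [ 0.04478685 -0.01529763 -0.99887943]] [0.04408707 0.58107595 0.92402005]
```

View pics/scene0.png

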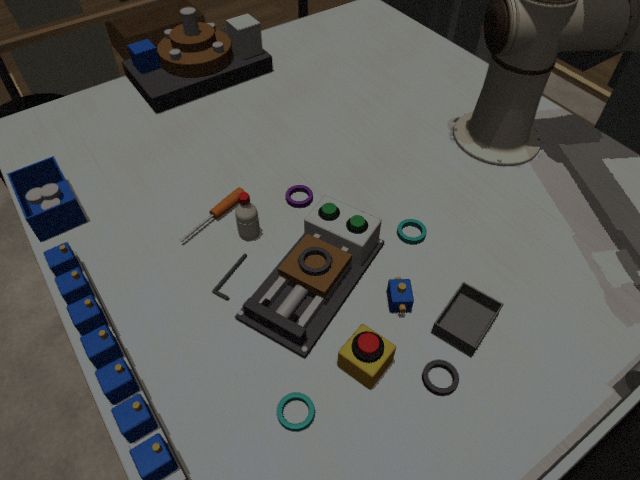

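View pics/top0.png

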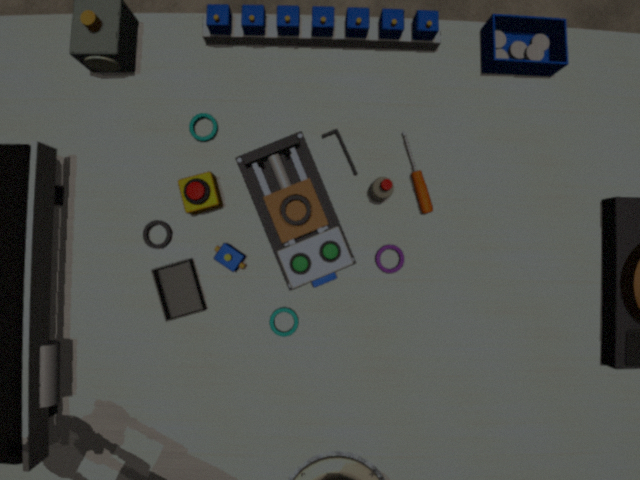

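Both views show exactly two green caps on the bright head: top (300,264) and (330,251), scene (329,211) and (357,224). The nest holds its dark ring at top (296,210). The red stop button is at top (197,191). Next I'll measure the caps.

```bash
cat > h.py <<'E'
from plant import *
import cv2,numpy as np
def ray(c,uv):
    p=cv2.undistortPoints(np.array([[uv]],float),c["K"],c["dist"])[0,0]
    d=c["R"].T@np.array([p[0],p[1],1]);o=-c["R"].T@c["t"];return o,d
def onz(c,uv,z):
    o,d=ray(c,uv);return o+d*(z-o[2])/d[2]
def blobs(c,lo,hi,amin=60):
    h=cv2.cvtColor(c["color"],cv2.COLOR_RGB2HSV);m=cv2.inRange(h,lo,hi)
    n,_,st,ce=cv2.connectedComponentsWithStats(m);return [(st[i],ce[i]) for i in range(1,n) if st[i][4]>amin]
def dpt(c,uv):
    u,v=map(int,map(round,uv));z=np.median(c["z_map"][v-2:v+3,u-2:u+3])
    p=cv2.undistortPoints(np.array([[uv]],float),c["K"],c["dist"])[0,0]
    return c["R"].T@(np.array([p[0]*z,p[1]*z,z])-c["t"])
E
python3 - <<'E'
from h import *
for n in("scene","top"):
    c=read_camera(n)
    for st,ce in blobs(c,(50,110,40),(75,255,255),40): print(n,st,ce,onz(c,ce,.089),dpt(c,ce))
    for st,ce in blobs(c,(5,100,40),(18,255,255),300): print(" bronze",st,ce,onz(c,ce,.052))
    if n=="top":
        im=c["color"][130:310,220:400,::-1];cv2.imwrite("pics/crop0.png",cv2.resize(im,None,fx=3,fy=3,interpolation=2))
E
```

```text
scene [322 203  15  11 130] [328.7        207.96153846] [0.53718521 0.03021674 0.089     ] [0.53642238 0.02920053 0.08766223]
scene [350 215  15  12 135] [357.         220.77777778] [0.51289026 0.08721181 0.089     ] [0.51209387 0.08632018 0.08768409]
 bronze [   0    0  299   65 7504] [157.41391258  22.1401919 ] [ 0.48912648 -0.93208334  0.052     ]
 bronze [308   0  46  15 311] [323.76848875   4.45337621] [ 0.00513344 -0.73562588  0.052     ]
 bronze [  0  50  31  47 418] [15.18421053 73.37320574] [ 0.92033886 -0.8922468   0.052     ]
 bronze [556  53  66  39 715] [597.16083916  71.52587413] [-0.38858704  0.00186114  0.052     ]
 bronze [210 188  35  31 400] [226.235 203.09 ] [ 0.67943258 -0.12781411  0.052     ]
 bronze [ 278  234   74   59 1601] [315.08619613 262.94440974] [0.61774609 0.10075919 0.052     ]
top [322 243  17  16 198] [329.93939394 250.89393939] [0.53623358 0.02685331 0.089     ] [0.53622957 0.02675923 0.08714705]
top [292 256  16  16 199] [299.73869347 263.34170854] [0.51157988 0.08347639 0.089     ] [0.51152262 0.08350449 0.08714427]
 bronze [411 171  22  43 508] [421.46259843 192.1515748 ] [ 0.6571126 -0.15624    0.052    ]
 bronze [ 263  178   66   66 1860] [295.35752688 210.50268817] [0.61461651 0.09497591 0.052     ]
 bronze [285 200  22  21 353] [295.40226629 210.02832861] [0.61556022 0.0949086  0.052     ]
```

View pics/crop0.png

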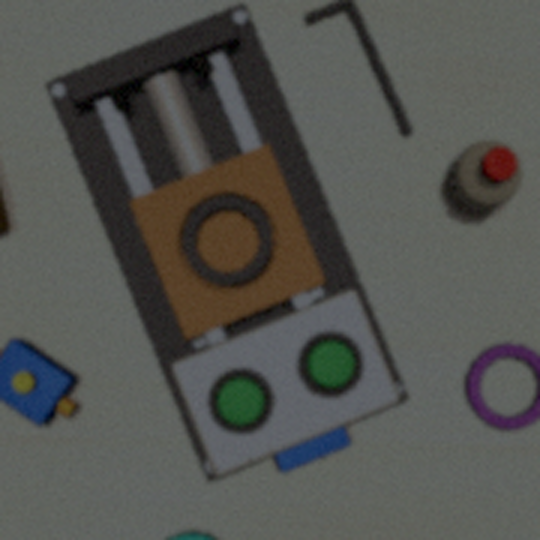

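Both views agree to about 3 mm. The caps are 62 mm apart with tops near 0.088 m, and the nest lies 100 mm from their midpoint, at 23.5°. That gives a midpoint of (0.524, 0.057) and a jaw axis at 113.5°. I'll move above it.

Emit:
send_rows:
  series:
    - [[0.56,-10,12,0,0,0,-1],[0.56,-30,38,0,0,0,-3],[0.56,-58,74,0,0,0,-6],[0.56,-88,113,0,0,0,-9],[0.56,-118,151,0,0,0,-12],[0.56,-148,190,5,0,0,-15],[0.56,-178,228,10,0,0,-18],[0.56,-208,267,15,0,0,-21],[0.56,-238,305,20,0,0,-24],[0.56,-268,344,25,0,0,-27],[0.56,-298,382,30,0,0,-30],[0.56,-328,421,35,0,0,-33],[0.56,-352,451,40,0,0,-35.5],[0.56,-370,475,45,0,0,-37.2],[0.56,-380,487,50,0,0,-38.2],[0.56,-383,491,50,0,0,-38.5],[0.56,-383,491,50,0,0,-38.5],[0.56,-383,491,50,0,0,-38.5]]

```text
t: 2.0
ee_pos: [0.5237, 0.0581, 0.1815]
tcp_rot: [[-0.397, 0.918, -0.0], [0.918, 0.397, 0.0], [0.0, 0.0, -1.0]]
wrist_force: [-1.0, 0.1, -0.2]
width: 0.562
```

```bash
python3 - <<'E'
from h import *
s=get_state();print(s["t"],s["ee_pos"],s["tcp_rot"],s["width"],s["wrist_force"])
for n in("wrist","scene","top"):
    c=read_camera(n);cv2.imwrite(f"pics/{n}1.png",c["color"][:,:,::-1])
    for st,ce in blobs(c,(50,90,30),(75,255,255),40): print(n,st,ce,onz(c,ce,.089))
E
```

```text
2.0 [0.52372013 0.05809619 0.18150501] [[-3.97294113e-01  9.17691334e-01 -6.36732268e-05]
 [ 9.17691275e-01  3.97294110e-01  3.37176175e-04]
 [ 3.34720652e-04  7.55257446e-05 -9.99999941e-01]] 0.5620566624583165 [-1.01260515  0.08170539 -0.20235055]
wrist [ 240  216   48   51 1846] [263.96912243 241.72101842] [0.53383704 0.02711158 0.089     ]
wrist [ 342  216   48   50 1853] [365.35671883 240.92012952] [0.50899756 0.08310694 0.089     ]
scene [321 203  15  15 145] [328.35862069 208.63448276] [0.53875534 0.03128351 0.089     ]
scene [350 215  15  15 150] [357.02666667 221.18666667] [0.51348095 0.08805499 0.089     ]
```

View pics/wrist1.png

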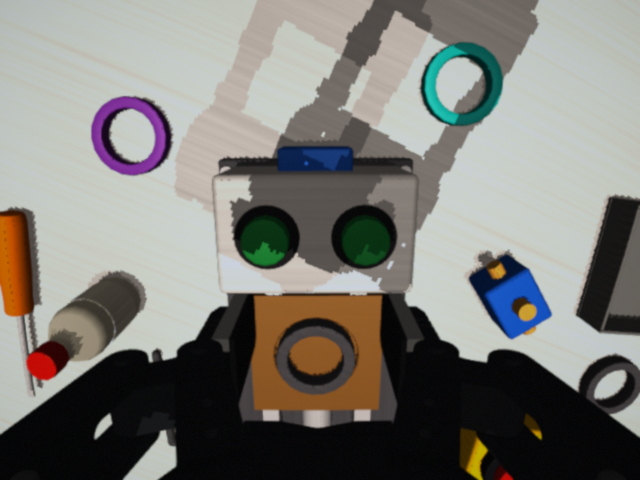

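View pics/scene1.png

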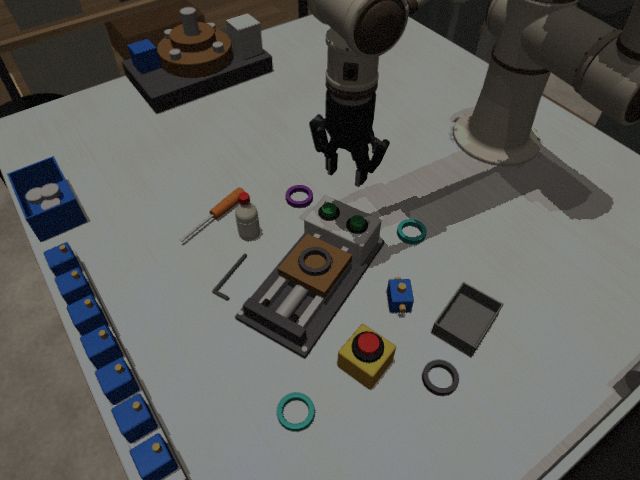

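The wrist view shows the caps at (264,242) and (365,241), symmetric about the jaws. The fingertips sit at about (240,310) and (400,310). I'll get the fingertip spacing from the wrist depth.

```bash
python3 - <<'E'
from h import *
s=get_state();Rt=s["tcp_rot"];p=s["ee_pos"]
c=read_camera("wrist");z=c["z_map"]
v,u=np.mgrid[200:480:1,100:560:1];u=u.ravel();v=v.ravel();zz=z[v,u]
q=cv2.undistortPoints(np.stack([u,v],1).astype(float)[:,None],c["K"],c["dist"])[:,0]
P=np.c_[q*zz[:,None],zz]
W=(P-c["t"])@c["R"];T=(W-p)@Rt*1000
m=(zz>0)&(T[:,2]>-60)&(T[:,2]<15)
T=T[m];print(m.sum(), "cam in tool",Rt.T@(-c["R"].T@c["t"]-p))
for sg in(1,-1):
    A=T[T[:,0]*sg>0]
    for lo in range(-60,15,5):
        B=A[(A[:,2]>=lo)&(A[:,2]<lo+5)]
        if len(B)>5: print(sg,lo,len(B),np.percentile(B,[1,50,99],axis=0).round(1).tolist())
im=c["color"][200:400,180:460,::-1];im=cv2.convertScaleAbs(im,alpha=2.5,beta=20)
cv2.imwrite("pics/wc1.png",cv2.resize(im,None,fx=2.8,fy=2.8))
E
```

```text
20029 cam in tool [ 1.29963003e-04 -6.92687236e-02 -1.42232556e-01]
1 -60 4469 [[24.0, -13.7, -59.9], [44.7, -2.8, -57.6], [56.7, 10.3, -55.1]]
1 -55 1457 [[23.8, -14.5, -55.0], [40.1, -12.4, -53.0], [55.7, 10.4, -50.0]]
1 -50 862 [[25.4, -14.6, -50.0], [35.3, -12.5, -48.0], [52.8, -6.9, -45.1]]
1 -45 377 [[23.8, -13.1, -44.9], [26.2, -8.0, -41.6], [42.5, 5.2, -40.0]]
1 -40 679 [[23.7, -12.2, -40.0], [24.7, -7.3, -38.7], [30.3, 9.7, -35.1]]
1 -35 445 [[23.7, -12.1, -35.0], [24.5, -7.9, -32.2], [37.3, 9.7, -30.1]]
1 -30 443 [[23.6, -11.9, -30.0], [25.5, -7.8, -27.5], [37.6, 9.7, -25.0]]
1 -25 391 [[23.6, -12.0, -25.0], [25.3, -7.7, -22.5], [37.4, 9.8, -20.0]]
1 -20 364 [[23.7, -12.0, -20.0], [25.9, -7.5, -17.6], [37.2, 10.0, -15.1]]
1 -15 345 [[23.8, -12.1, -15.0], [25.3, -7.6, -12.7], [37.1, 9.5, -10.0]]
1 -10 213 [[23.8, -12.1, -9.9], [24.2, -7.6, -7.7], [33.8, 9.7, -5.1]]
1 -5 54 [[23.8, -10.1, -5.0], [24.1, -1.1, -3.7], [26.1, 8.4, -1.9]]
-1 -60 4343 [[-55.8, -13.8, -59.9], [-44.4, -2.4, -57.6], [-23.8, 10.3, -55.1]]
-1 -55 1437 [[-55.3, -14.6, -55.0], [-40.0, -12.4, -53.0], [-23.7, 9.8, -50.1]]
-1 -50 836 [[-53.1, -14.6, -50.0], [-35.4, -12.5, -48.0], [-25.2, -6.9, -45.2]]
-1 -45 408 [[-43.1, -13.4, -44.9], [-25.8, -7.8, -41.3], [-23.8, 7.6, -40.0]]
-1 -40 655 [[-30.1, -12.2, -40.0], [-24.5, -7.4, -38.7], [-23.6, 9.8, -35.1]]
-1 -35 433 [[-37.0, -12.0, -34.9], [-24.2, -7.8, -32.4], [-23.5, 9.8, -30.1]]
-1 -30 484 [[-37.3, -11.9, -30.0], [-25.7, -7.7, -27.6], [-23.6, 10.1, -25.1]]
-1 -25 382 [[-37.2, -12.0, -24.9], [-24.9, -7.6, -22.4], [-23.5, 10.1, -20.1]]
-1 -20 360 [[-37.3, -11.9, -20.0], [-25.5, -7.5, -17.5], [-23.6, 9.8, -15.1]]
-1 -15 325 [[-37.1, -11.9, -15.0], [-25.7, -7.6, -12.6], [-23.6, 9.8, -10.0]]
-1 -10 213 [[-34.7, -12.0, -9.9], [-24.1, -7.6, -8.0], [-23.6, 9.7, -5.1]]
-1 -5 54 [[-24.2, -9.4, -5.0], [-24.1, -1.1, -3.6], [-23.8, 8.8, -1.8]]
```

View pics/wc1.png

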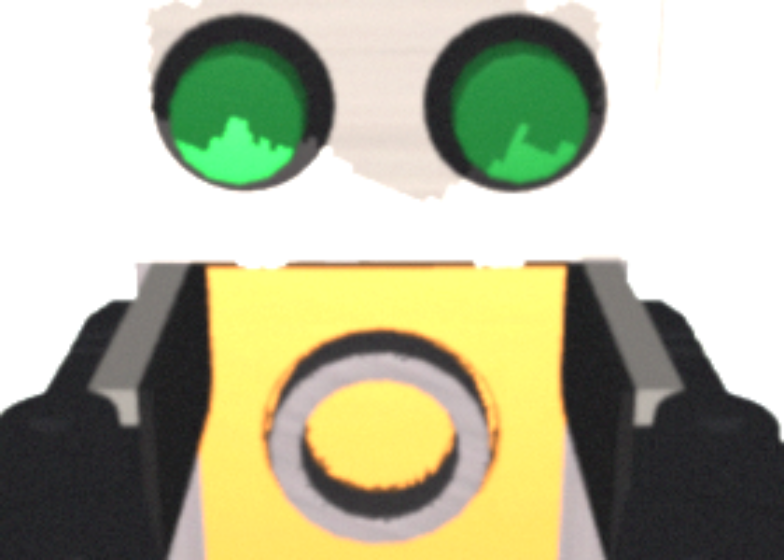

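The tips are at x = ±(24..37) mm, centred at ±30.5 mm, with their ends about 4 mm above the TCP. That suits the caps. I'll shift −1.5 mm in x and y and come down to just above the caps.

Emit:
send_rows:
  series:
    - [[0.56,-0.5,-0.5,8,0,0,0],[0.56,-1,-1,25,0,0,0],[0.56,-1.5,-1.5,45,0,0,0],[0.56,-1.5,-1.5,63,0,0,0],[0.56,-1.5,-1.5,77,0,0,0],[0.56,-1.5,-1.5,85,0,0,0],[0.56,-1.5,-1.5,88,0,0,0],[0.56,-1.5,-1.5,88,0,0,0]]

```text
t: 3.0
ee_pos: [0.5234, 0.0554, 0.0933]
tcp_rot: [[-0.397, 0.918, -0.0], [0.918, 0.397, -0.0], [0.0, -0.0, -1.0]]
wrist_force: [0.4, -0.1, 0.3]
width: 0.563
```

```bash
python3 - <<'E'
from h import *
s=get_state();print(s["t"],s["ee_pos"],s["width"],s["wrist_force"])
for n in("wrist","scene"):
    c=read_camera(n);im=c["color"][120:360,140:480,::-1] if n=="wrist" else c["color"][130:290,240:440,::-1]
    f=2.3 if n=="wrist" else 3.7
    im=cv2.convertScaleAbs(im,alpha=1.8,beta=15);cv2.imwrite(f"pics/{n}2.png",cv2.resize(im,None,fx=f,fy=f))
E
```

```text
3.0 [0.52338105 0.05537583 0.09329451] 0.5630300294736055 [ 0.42610362 -0.10777601  0.30842842]
```

View pics/wrist2.png

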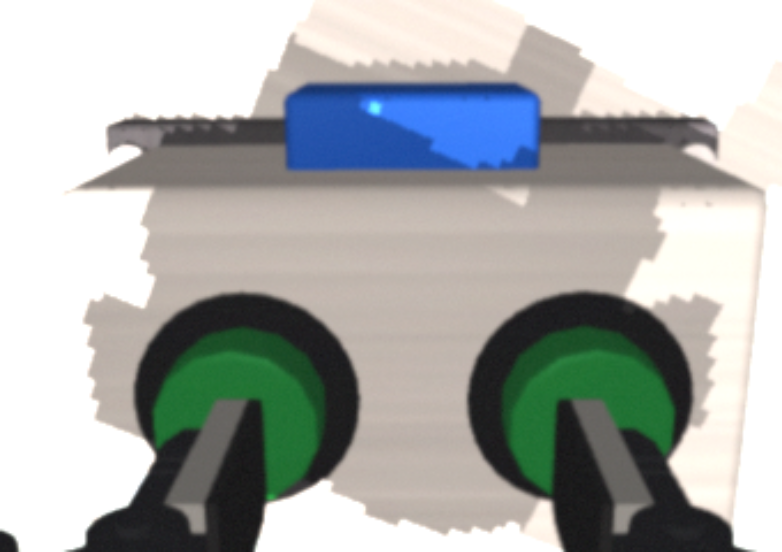

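View pics/scene2.png

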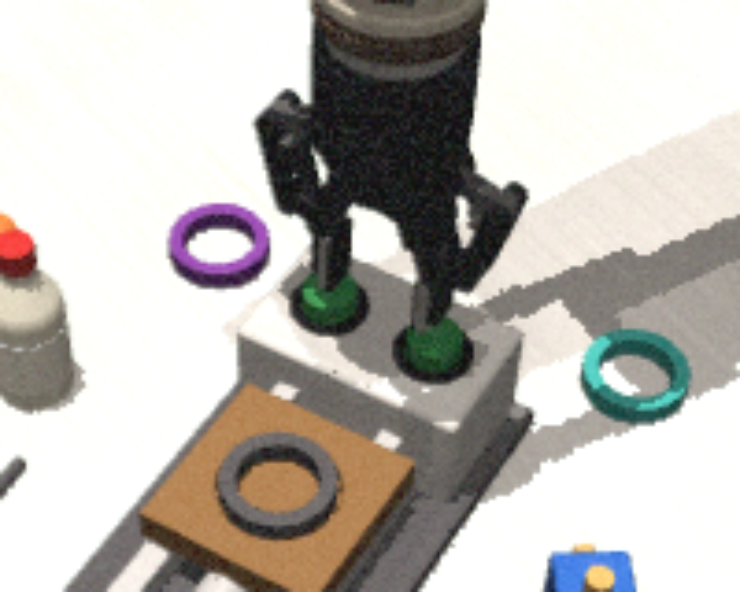

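Both tips hover over the cap centres (wrist crop (238,400) and (585,400)). Next I'll press.

Emit:
send_rows:
  series:
    - [[0.56,0,0,2,0,0,0],[0.56,0,0,4,0,0,0],[0.56,0,0,6,0,0,0],[0.56,0,0,8,0,0,0],[0.56,0,0,10,0,0,0],[0.56,0,0,12,0,0,0],[0.56,0,0,14,0,0,0],[0.56,0,0,15,0,0,0],[0.56,0,0,16,0,0,0]]

```text
t: 4.0
ee_pos: [0.5235, 0.0553, 0.0783]
tcp_rot: [[-0.397, 0.918, -0.0], [0.918, 0.397, -0.0], [-0.0, -0.0, -1.0]]
wrist_force: [-6.1, 0.9, 16.0]
width: 0.562
```

Emit:
send_rows:
  series:
    - [[0.56,0,0,0.5,0,0,0],[0.56,0,0,1,0,0,0],[0.56,0,0,1,0,0,0]]

```text
t: 4.3
ee_pos: [0.5235, 0.0553, 0.0783]
tcp_rot: [[-0.397, 0.918, -0.001], [0.918, 0.397, -0.0], [-0.0, -0.001, -1.0]]
wrist_force: [-7.2, -0.2, 17.0]
width: 0.557
```

```bash
python3 - <<'E'
from h import *
s=get_state();print(s["t"],s["ee_pos"],s["width"],s["wrist_force"],s["moment"])
for n in("scene","top"):
    c=read_camera(n)
    for st,ce in blobs(c,(5,100,30),(18,255,255),300): print(n,st,ce,onz(c,ce,.052))
c=read_camera("wrist");im=c["color"][120:360,140:480,::-1]
im=cv2.convertScaleAbs(im,alpha=1.8,beta=15);cv2.imwrite("pics/wrist3.png",cv2.resize(im,None,fx=2.3,fy=2.3))
c=read_camera("scene");im=c["color"][130:370,220:540,::-1]
im=cv2.convertScaleAbs(im,alpha=1.8,beta=15);cv2.imwrite("pics/scene3.png",cv2.resize(im,None,fx=2.4,fy=2.4))
E
```

```text
4.3 [0.52346477 0.05530522 0.07826362] 0.5568144558979259 [-7.22960236 -0.15003978 17.01323746] [ 0.07972295  1.39675581 -0.02606856]
scene [   0    0  299   97 9250] [147.69351351  27.00962162] [ 0.52536608 -0.92049125  0.052     ]
scene [308   0  46  14 316] [323.65822785   4.50316456] [ 0.00562766 -0.73553888  0.052     ]
scene [210 188  35  31 413] [226.29782082 203.29782082] [ 0.67960595 -0.12721974  0.052     ]
scene [ 275  236   75   61 1750] [312.40057143 266.97828571] [0.62702811 0.10555779 0.052     ]
top [411 171  22  43 512] [421.39648438 192.078125  ] [ 0.65725706 -0.156105    0.052     ]
top [ 262  174   65   54 1526] [294.91874181 201.84927916] [0.63179556 0.09623351 0.052     ]
top [283 196  22  21 355] [293.68732394 205.8056338 ] [0.62387543 0.09849291 0.052     ]
```

View pics/wrist3.png

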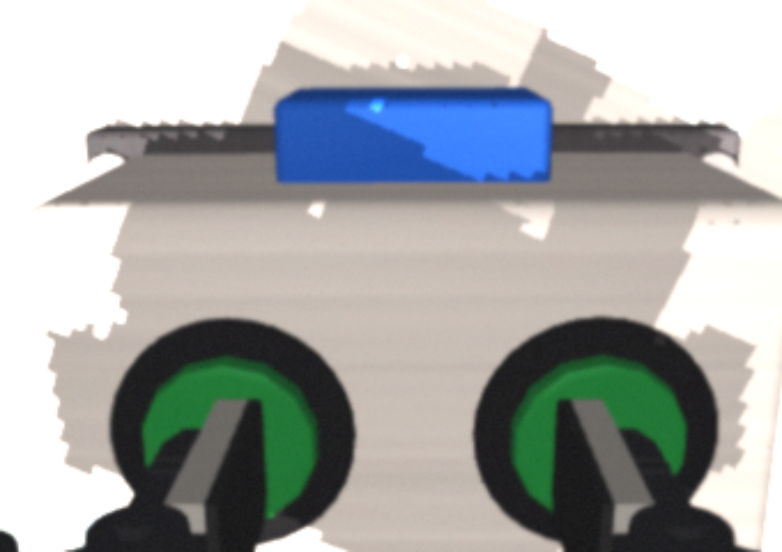

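View pics/scene3.png

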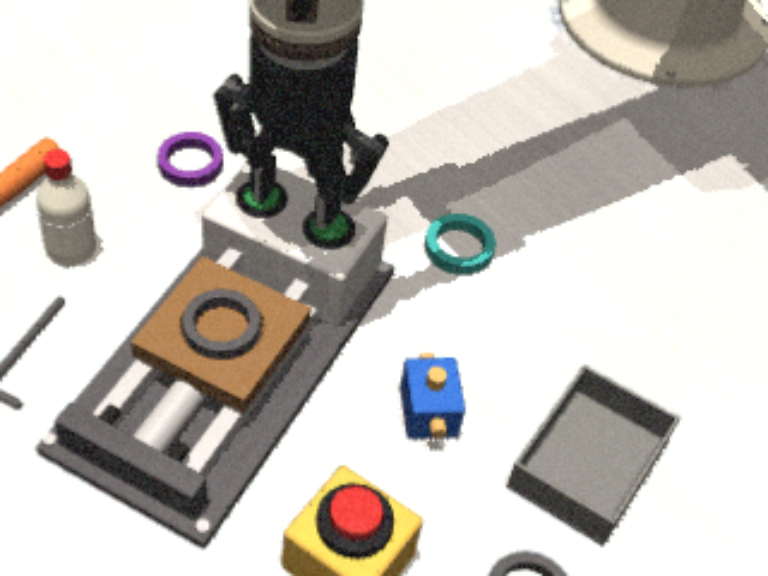

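The nest is moving, about 10 mm so far, and both buttons are at the bottom: 17 N total and z no longer changing. I'll hold.

Emit:
send_rows:
  series:
    - [[0.56,0,0,0,0,0,0],[0.56,0,0,0,0,0,0],[0.56,0,0,0,0,0,0],[0.56,0,0,0,0,0,0],[0.56,0,0,0,0,0,0],[0.56,0,0,0,0,0,0],[0.56,0,0,0,0,0,0],[0.56,0,0,0,0,0,0],[0.56,0,0,0,0,0,0],[0.56,0,0,0,0,0,0],[0.56,0,0,0,0,0,0],[0.56,0,0,0,0,0,0],[0.56,0,0,0,0,0,0],[0.56,0,0,0,0,0,0],[0.56,0,0,0,0,0,0],[0.56,0,0,0,0,0,0],[0.56,0,0,0,0,0,0],[0.56,0,0,0,0,0,0],[0.56,0,0,0,0,0,0],[0.56,0,0,0,0,0,0]]

```text
t: 6.5
ee_pos: [0.5234, 0.0553, 0.0783]
tcp_rot: [[-0.397, 0.918, -0.001], [0.918, 0.397, -0.0], [-0.0, -0.001, -1.0]]
wrist_force: [-8.2, 0.1, 16.9]
width: 0.561
```

Emit:
send_rows:
  series:
    - [[0.56,0,0,0,0,0,0],[0.56,0,0,0,0,0,0],[0.56,0,0,0,0,0,0],[0.56,0,0,0,0,0,0],[0.56,0,0,0,0,0,0],[0.56,0,0,0,0,0,0],[0.56,0,0,0,0,0,0],[0.56,0,0,0,0,0,0],[0.56,0,0,0,0,0,0],[0.56,0,0,0,0,0,0],[0.56,0,0,0,0,0,0],[0.56,0,0,0,0,0,0],[0.56,0,0,0,0,0,0],[0.56,0,0,0,0,0,0],[0.56,0,0,0,0,0,0],[0.56,0,0,0,0,0,0],[0.56,0,0,0,0,0,0],[0.56,0,0,0,0,0,0],[0.56,0,0,0,0,0,0],[0.56,0,0,0,0,0,0]]

```text
t: 8.5
ee_pos: [0.5235, 0.0553, 0.0783]
tcp_rot: [[-0.397, 0.918, -0.0], [0.918, 0.397, -0.0], [-0.0, -0.001, -1.0]]
wrist_force: [-8.8, 0.0, 16.1]
width: 0.566
```

```bash
cat > chk.py <<'E'
from h import *
import sys
s=get_state();print(s["t"],s["ee_pos"],s["width"],s["wrist_force"])
o=np.array([.5235,.0565]);a=np.radians(23.5);d=np.array([np.cos(a),np.sin(a)])
for n in("scene","top"):
    c=read_camera(n)
    hsv=cv2.cvtColor(c["color"],cv2.COLOR_RGB2HSV);m=cv2.inRange(hsv,(5,100,30),(18,255,255))
    k,_,st,ce=cv2.connectedComponentsWithStats(m)
    b=c["color"][...,::-1]
    for i in range(1,k):
        if st[i][4]<250: continue
        r=onz(c,ce[i],.052)[:2]-o
        x,y=r@d,r@[-d[1],d[0]]
        if abs(y)<.05 and 0<x<.25: print(n,st[i],"feeder x",round(x-.11,4),"y",round(y,4))
    im=b[130:370,220:540] if n=="scene" else b[110:310,200:440]
    im=cv2.convertScaleAbs(im,alpha=1.8,beta=15);cv2.imwrite(f"pics/{n}{sys.argv[1]}.png",cv2.resize(im,None,fx=2.4,fy=2.4))
E
python3 chk.py 4
```

```text
8.5 [0.52345927 0.05530988 0.07828595] 0.5660687042531973 [-8.77541221  0.01876942 16.12750226]
scene [ 259  254   77   67 1919] feeder x 0.0555 y 0.0042
scene [286 276  23  16 281] feeder x 0.05 y -0.0001
top [ 252  151   65   65 1842] feeder x 0.0483 y -0.001
top [274 172  21  21 351] feeder x 0.0502 y -0.0016
```

View pics/scene4.png

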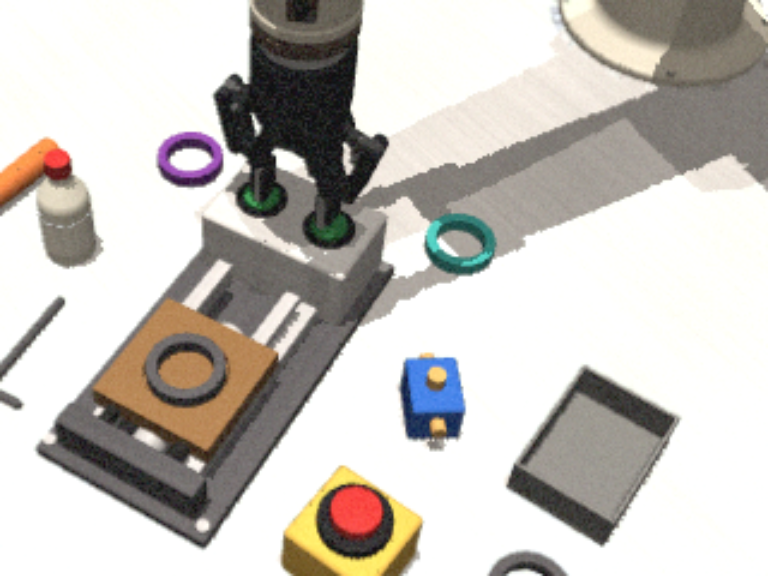

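View pics/top4.png

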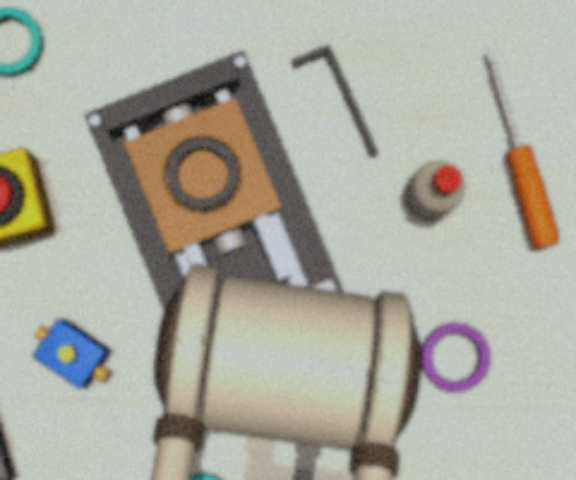

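The nest is at feeder x ≈ 0.050, which is at or near the stop, with its ring in place. I'll keep holding and confirm that it no longer moves.

Emit:
send_rows:
  series:
    - [[0.56,0,0,0,0,0,0],[0.56,0,0,0,0,0,0],[0.56,0,0,0,0,0,0],[0.56,0,0,0,0,0,0],[0.56,0,0,0,0,0,0],[0.56,0,0,0,0,0,0],[0.56,0,0,0,0,0,0],[0.56,0,0,0,0,0,0],[0.56,0,0,0,0,0,0],[0.56,0,0,0,0,0,0],[0.56,0,0,0,0,0,0],[0.56,0,0,0,0,0,0],[0.56,0,0,0,0,0,0],[0.56,0,0,0,0,0,0],[0.56,0,0,0,0,0,0],[0.56,0,0,0,0,0,0],[0.56,0,0,0,0,0,0],[0.56,0,0,0,0,0,0],[0.56,0,0,0,0,0,0],[0.56,0,0,0,0,0,0]]

```text
t: 10.6
ee_pos: [0.5235, 0.0553, 0.0783]
tcp_rot: [[-0.397, 0.918, -0.0], [0.918, 0.397, -0.0], [-0.0, -0.001, -1.0]]
wrist_force: [-7.9, 0.6, 16.1]
width: 0.563
```

```bash
python3 chk.py 5
```

```text
10.6 [0.52346936 0.05529596 0.078272  ] 0.5629489605444071 [-7.9343045   0.62823877 16.13497186]
scene [ 259  255   77   67 1930] feeder x 0.0561 y 0.0041
scene [286 276  23  16 281] feeder x 0.05 y -0.0
top [ 252  151   65   65 1857] feeder x 0.0483 y -0.0009
top [274 172  21  21 353] feeder x 0.0499 y -0.0015
```

Emit:
send_rows:
  series:
    - [[0.56,0,0,0,0,0,0],[0.56,0,0,0,0,0,0],[0.56,0,0,0,0,0,0],[0.56,0,0,0,0,0,0],[0.56,0,0,0,0,0,0],[0.56,0,0,0,0,0,0],[0.56,0,0,0,0,0,0],[0.56,0,0,0,0,0,0],[0.56,0,0,0,0,0,0],[0.56,0,0,0,0,0,0],[0.56,0,0,0,0,0,0],[0.56,0,0,0,0,0,0],[0.56,0,0,0,0,0,0],[0.56,0,0,0,0,0,0],[0.56,0,0,0,0,0,0],[0.56,0,0,0,0,0,0],[0.56,0,0,0,0,0,0],[0.56,0,0,0,0,0,0],[0.56,0,0,0,0,0,0],[0.56,0,0,0,0,0,0]]

```text
t: 12.7
ee_pos: [0.5235, 0.0553, 0.0783]
tcp_rot: [[-0.397, 0.918, -0.0], [0.918, 0.397, -0.0], [-0.0, -0.001, -1.0]]
wrist_force: [-7.3, 0.5, 16.5]
width: 0.562
```

```bash
python3 chk.py 6
```

```text
12.7 [0.52345945 0.0553009  0.07828549] 0.561593532121718 [-7.32214429  0.4712283  16.48833458]
scene [ 259  254   77   66 1922] feeder x 0.0559 y 0.0036
scene [286 276  23  16 280] feeder x 0.0501 y -0.0001
top [ 252  151   65   65 1856] feeder x 0.0485 y -0.001
top [274 172  21  21 348] feeder x 0.05 y -0.0015
```

The nest hasn't moved for 4 s and sits at x = 0.050, fully out. I'll release straight up.

Emit:
send_rows:
  series:
    - [[0.56,0,0,-2,0,0,0],[0.56,0,0,-5,0,0,0],[0.56,0,0,-9,0,0,0],[0.56,0,0,-14,0,0,0],[0.56,0,0,-22,0,0,0],[0.56,0,0,-35,0,0,0],[0.56,0,0,-55,0,0,0],[0.56,0,0,-80,0,0,0],[0.56,0,0,-105,0,0,0],[0.56,0,0,-125,0,0,0],[0.56,0,0,-140,0,0,0],[0.56,0,0,-148,0,0,0],[0.56,0,0,-150,0,0,0],[0.56,0,0,-150,0,0,0],[0.56,0,0,-150,0,0,0]]

```text
t: 14.3
ee_pos: [0.5226, 0.0554, 0.2251]
tcp_rot: [[-0.397, 0.918, -0.002], [0.918, 0.397, 0.0], [0.001, -0.002, -1.0]]
wrist_force: [0.2, 0.1, -1.1]
width: 0.559
```

```bash
python3 chk.py 7; python3 -c "
from h import *
c=read_camera('scene')
for st,ce in blobs(c,(50,90,30),(75,255,255),40): print(st,ce,dpt(c,ce))
"
```

```text
14.3 [0.52264588 0.05539142 0.22509551] 0.5591459517144092 [ 0.16769797  0.14652621 -1.10029163]
scene [ 259  254   77   67 1889] feeder x 0.0554 y 0.0038
scene [286 276  23  16 280] feeder x 0.0501 y 0.0
top [ 252  151   65   61 1814] feeder x 0.0492 y -0.0017
top [274 172  21  21 351] feeder x 0.0501 y -0.0015
[321 203  16  14 136] [328.52205882 208.32352941] [0.53695619 0.02937671 0.0871281 ]
[350 215  15  14 148] [357.00675676 220.91216216] [0.51199543 0.08626429 0.08719453]
```

View pics/scene7.png

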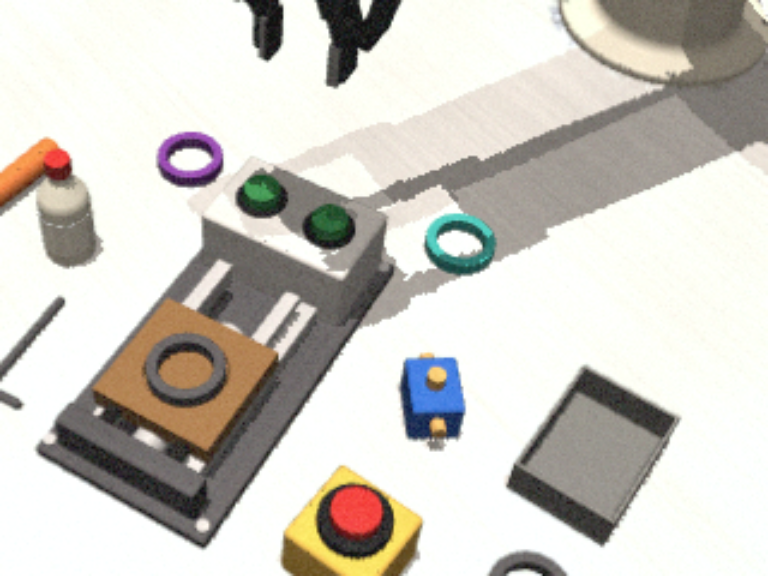

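The nest is out with its ring in it, both caps have sprung back up, and the gripper is clear. Handing in.

```bash
python3 -c "
from plant import *
print(finish_job())"
```

```text
the job is handed in; nothing more can be done
None
```

The nest is fully out at its end stop with its ring still in it, and I've handed the job in; no verdict came back. With one fingertip on each, I pressed both green buttons to the bottom together and held them for about 8.5 s at 16–17 N total on the wrist. I then lifted straight up about 150 mm.

**Nest position:** In both cameras the middle of the ring in the pocket was at feeder x ≈ 0.050 m, where the nest is when fully out. It didn't move over the last 4 s of holding or after release. The outline of the whole plate read 0.048–0.056 m, but that figure includes the plate's side faces, so I relied on the ring instead.

**Buttons:** Both caps sprang back to about 0.087 m, the same depth reading as before the press.

**Everything else:** The red stop button and the loose things around the feeder looked unchanged in the last scene picture, apart from some that crop left out. The gripper was touching nothing, and the job took about 14.3 s.

**Sideways force:** There was a steady sideways force of about 7–9 N during the press. The fingertips did not slip.

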